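# Close the specimen embedding mould

## Task

Close the blue embedding mould: take its matching top plate, the one with the blue grip, by the grip and lower it level onto the two brass guide pins, all the way down until it lies flat on the mould, and only then let go. Leave the smaller top with the orange grip where it is.

Things in the scene. Friction and masses are not known exactly. Their poses are not given: they have to be found in the camera images.
- mould_base: Fixed lower mould half: black foot 170 x 104 mm, blue block 150 x 84 mm with steel top face 30 mm above the bench. Two upright brass guide pins on its long centre line, at x = -54 and +54 mm, y = 0: 16 mm diameter for 22 mm above that face, then tapering to a 5 mm point 70 mm above the bench. Origin: centre of the underside, on the bench; x along the long side, z up.
- blue_top: Loose grey aluminium plate, 150 x 84 x 10 mm, 0.4 kg, lying flat; 24 mm through holes at x = -54 and +54 mm, y = 0. Blue bar grip over its centre, 56 mm along x, 16 mm wide (y), 34 to 50 mm above the underside, on two thin posts: pinch across its width. Origin: centre of the underside; x along the long side, z up. Fits either way round; fully home its underside is 30 mm above the bench.
- orange_top: Bystander, top of a smaller mould, does not fit: loose aluminium plate 116 x 84 x 10 mm flat on the bench, two 24 mm holes 76 mm apart, same bar grip but orange. Origin: centre of the underside; x along the long side, z up.
There are look-alikes about, which are no part of the job. What is shaped like the blue_top but pink is not meant.

How it is judged:
By the outcome, as a careful person would: the job done as asked, in the order asked, and still so for the second after the job is handed in, with the robot touching nothing.
It also fails if it takes over 43 s, if anything falls off the work surface, if the arm or the gripper's body presses on something with over 40 N, if the wrist force passes 120 N, or if a joint passes its speed limit or range.

## Robot

A 6-joint arm with a two-finger parallel gripper is mounted at the origin on the work surface. World frame = base frame: x ahead of the robot, y to its left, z up, the work surface at z = 0. Lengths are in mm, angles in rad, forces in N, time in s.
With the tool pointing down it reaches from about 300 to 775 mm from the base axis. Payload 14.6 kg.
Tool frame: the origin (TCP) lies midway between the tips of the shut fingers; the grasp point (between the pads) lies 19 mm behind it; z points along the fingers, y is the direction in which the jaws open and shut (so a half turn about z gives the same grasp; the last joint's range is limited). The gripper opens to 94 mm and grips with 3 to 60 N. Pads are 16 mm wide; open, the fingers measure 119 mm over their backs; the gripper's body (75 mm by 177 mm) begins 78 mm behind the grasp point.
Start: joints at [1.125, 0.3, 1.521, -0, 1.321, -0.067], TCP at [203.39, 511.001, 205.446] pointing down, gripper open.
Joint ranges: [-3.03, 3.03], [-0.79, 2.21], [0.23, 2.52], [-1.04, 4.18], [0, 3.07], [-2.55, 2.55]. Speed limits (rad/s): [2.22, 2.22, 2.57, 3.14, 3.14, 3.14].

## Interface

Orientations are given as [roll, pitch, yaw] about the fixed x, y, z axes, in that order (R = Rz(yaw) Ry(pitch) Rx(roll)).
In Python, from cell import manip gives the robot as it stands.
- The arm moves only by the tool play_rows, never from a script. Its argument "commands" is a list of rows, each an object of numbers: "x", "y", "z": the shift along the tool's x, y, z in m; "wx", "wy", "wz": the turn, a rotation vector about the tool's x, y, z in degrees; "grip": the opening, from 0 (shut) to 1 (fully open). In form: [{"x": .., "y": .., "z": .., "wx": .., "wy": .., "wz": .., "grip": ..}, ...]. A call has 1 to 20 rows; each row shifts and turns the commanded pose from where the row before left it, along the tool's axes as they then stand; what a row does not reach is not made up. A row lasts 1/8 s, in which the tool goes at most 62.5 mm and 10.7 degrees, less where a joint would pass 70% of its speed; a pose out of reach is approached as far as the arm can. A call is refused whole if a number of a shift passes 0.0625 or a number of a turn 10.7, either way. A call with a gripper value outside its range is refused whole. The fingers move at their own pace and stop on an object; "squeeze" is the grip in N (left out, the last holds). Time passes only in rows, so rows that do not move let the fingers close. It gives the time, the measured TCP pose, the force and the opening at its end, in the units of the state.
- manip.read_state(): the state, without advancing time (a new reading comes with each control period).
- manip.camera(name): name is "scene" or "top" or "wrist"; returns (picture, depth): 420x560x3 uint8, red, green, blue; 420x560 float32, mm along the optical axis (not along the pixel's ray), 0 where there is no reading.
- manip.camera_info(name): a dict with "intrinsics" (3x3 intrinsics, pixels), "camera_from_world" (4x4, takes a point from world to camera coordinates); the wrist camera has in their place "tool_from_camera" (4x4, takes a point from camera to tool coordinates, whose origin is the TCP and whose axes are the flange's). Camera axes: x right, y up, looking along -z (the intrinsics and any distortion apply to the point x, -y, -z); pixel columns grow to the right and rows downward; lengths in mm; the calibration is good to about 2 mm. The wrist camera is an equidistant fisheye: a pixel r from the principal point sees the ray r / f radians off the axis. A picture is of the moment at which its call begins: read the wrist's pose just before it. camera_info takes no time and is no camera call.
- manip.sign_off(): hands the job in, once; it reports no verdict.
The state is a dict: "clock": time; "joints": joint angles; "qd": joint speeds; "effort": joint torques, N m; "eef_pos": TCP position; "eef_rot": TCP orientation; "wrist_force": force on the tool from outside, world axes, zero at the start; "moment": the same for the moment, N m; "finger_gap": finger opening in mm.
Only numpy, scipy, OpenCV 4.12 (cv2) and the standard library are available. Lean on these libraries where they do the work, as an engineer would, in place of code of your own. Each camera call takes 0.05 s, during which the arm holds its last target.

## Working session

There is one attempt and no reset: what is moved stays moved. The work goes in short steps, Python scripts to look and compute and a tool call to move; the robot and the scene stay as the last step left them, time stands still between calls to the robot, and variables do not carry over. Pictures are saved under pics/ and viewed, and the job is handed in when it is done.

Besides the shell and the picture viewer there is one more tool, called after "Request:" as name(argument=value, ...), one argument or row to a line, values as JSON. play_rows: Moves the arm, as the interface text tells. Its arguments: {"type":"object","properties":{"commands":{"type":"array"},"squeeze":{"type":"number"}},"required":["commands"]}

```bash
mkdir -p pics; python3 - <<'E'
from cell import manip
import cv2,numpy as np
s=manip.read_state();print(s)
for n in("scene","top"):
    p,d=manip.camera(n);cv2.imwrite(f"pics/{n}0.png",p[:,:,::-1]);np.savez(f"pics/{n}0.npz",p=p,d=d);print(n,manip.camera_info(n))
print(manip.camera_info("wrist"))
E
```

```text
{'clock': 0.0, 'joints': array([ 1.12541305e+00,  3.00480473e-01,  1.52157107e+00,  9.17437686e-06,
        1.32068735e+00, -6.66170722e-02]), 'qd': array([ 0.00106246, -0.00049982, -0.00030558,  0.00058736, -0.00148443,
        0.00065984]), 'effort': array([ 5.63646372e-04, -5.31828904e+01, -3.52712417e+01,  7.08940532e-02,
        2.45553948e-02, -1.16721890e-04]), 'eef_pos': array([203.27479987, 510.78207543, 204.88542142]), 'eef_rot': array([-3.14044955e+00, -8.51692570e-05,  2.76282413e+00]), 'wrist_force': array([-0.2310278 ,  0.05178623, -0.64828926]), 'moment': array([0.0142211 , 0.04676339, 0.00983444]), 'finger_gap': 93.57977679286155}
scene {'intrinsics': array([[460.84767077,   0.        , 283.92339975],
       [  0.        , 460.84767077, 212.85855162],
       [  0.        ,   0.        ,   1.        ]]), 'camera_from_world': array([[-1.21155964e-02,  9.99741866e-01,  1.92201288e-02,
         6.19772882e+01],
       [-7.55433935e-01, -2.17447144e-02,  6.54863907e-01,
         3.35475955e+02],
       [ 6.55112801e-01, -6.58547069e-03,  7.55502382e-01,
        -1.56208616
[... 462 characters left out ...]
    [-2.04911732e-01, -5.97772469e-03,  9.78762202e-01,
        -1.05477889e+03],
       [ 0.00000000e+00,  0.00000000e+00,  0.00000000e+00,
         1.00000000e+00]])}
{'intrinsics': array([[325.1922621 ,   0.        , 277.30888661],
       [  0.        , 325.1922621 , 211.68534307],
       [  0.        ,   0.        ,   1.        ]]), 'tool_from_camera': array([[ 1.85382096e-04,  9.74125941e-01,  2.26005789e-01,
         6.45412053e+01],
       [ 9.99999779e-01, -3.63359780e-05, -6.63638916e-04,
        -6.80153582e-01],
       [-6.38255742e-04,  2.26005862e-01, -9.74125733e-01,
        -1.78870626e+02],
       [ 0.00000000e+00,  0.00000000e+00,  0.00000000e+00,
         1.00000000e+00]])}
```

View pics/scene0.png

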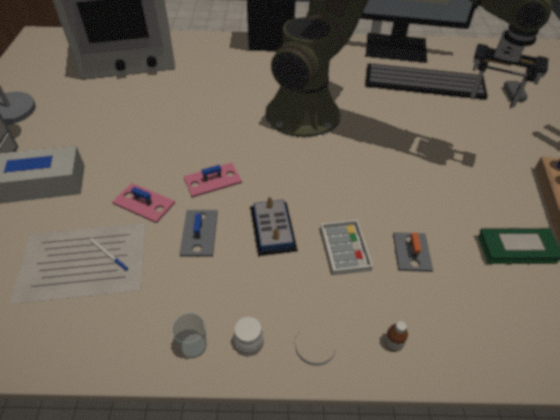

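View pics/top0.png

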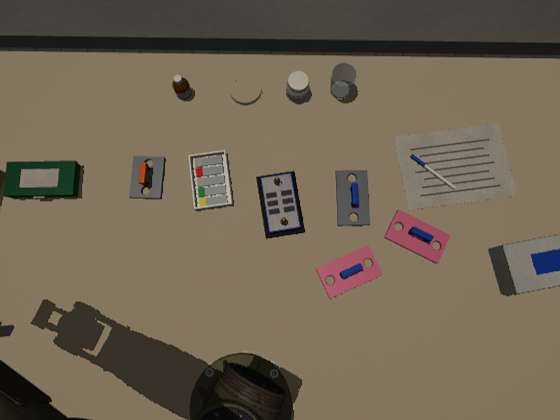

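The scene shows a grey plate with a blue grip at top (352,197). It could be confused with the pink plates with blue grips at (349,272) and (417,236), or with the grey plate with the orange grip at (147,176). The mould is at (280,204). By the description I choose (352,197), and I'll check it in a crop and measure it.

```bash
cat > h.py <<'E'
import numpy as np,cv2
from cell import manip
def pts(n,p,d):
    i=manip.camera_info(n);K=i["intrinsics"];T=np.linalg.inv(i["camera_from_world"])
    v,u=np.indices(d.shape);c=np.stack([(u-K[0,2])/K[0,0]*d,-(v-K[1,2])/K[1,1]*d,-d,np.ones_like(d)],-1)
    return (c@T.T)[...,:3]
def onplane(n,uv,z):
    i=manip.camera_info(n);K=i["intrinsics"];T=np.linalg.inv(i["camera_from_world"])
    r=T[:3,:3]@np.array([(uv[0]-K[0,2])/K[0,0],-(uv[1]-K[1,2])/K[1,1],-1]);o=T[:3,3]
    return o+r*(z-o[2])/r[2]
E
python3 - <<'E'
from h import *
f=np.load("pics/top0.npz");p,d=f["p"],f["d"];P=pts("top",p,d)
cv2.imwrite("pics/crop.png",cv2.resize(p[150:260,240:390,::-1],None,fx=5,fy=5,interpolation=cv2.INTER_CUBIC))
def rep(name,m):
    q=P[m][:,:2].astype(np.float32);r=cv2.minAreaRect(q);print(name,m.sum(),"med",np.median(P[m],0).round(1),"rect",r)
    return r
Z=P[...,2];box=lambda a,b,c,e:np.pad(np.ones((b-a,e-c),bool),((a,420-b),(c,560-e)))
B=box(160,235,325,378)
print("bench",np.median(Z[300:320,430:470]))
rep("plate",B&(Z>5)&(Z<16)); g=B&(Z>40)&(Z<60); rep("grip",g)
B=box(160,245,250,310)
m=B&(Z>24)&(Z<36);rep("mouldface",m)
m=B&(Z>5)&(Z<76);rep("mould all",m)
m=B&(Z>45);
n,l=cv2.connectedComponents(m.astype(np.uint8))
for k in range(1,n):
    print("pin",(l==k).sum(),P[l==k].mean(0),P[l==k][:,2].max())
E
```

```text
bench 0.5943088166224015
plate 1495 med [ 520.4 -273.    10.4] rect ((521.8632202148438, -276.4801025390625), (193.87646484375, 137.30303955078125), 0.6464270353317261)
grip 144 med [ 524.4 -276.9   50.2] rect ((524.1650390625, -277.9977722167969), (54.2733039855957, 16.415157318115234), 2.8349506855010986)
mouldface 1731 med [502.2 -85.6  30.9] rect ((503.9226989746094, -85.48172760009766), (150.64955139160156, 83.92843627929688), 10.247200012207031)
mould all 2428 med [497.5 -85.8  30. ] rect ((517.0419921875, -82.90087890625), (156.54283142089844, 212.7792205810547), 88.63530731201172)
pin 1 [ 250.89248176  -92.67832515 1129.62647332] 1129.6264733158814
pin 28 [554.10921706 -76.38521877  58.75374625] 70.85640842241514
pin 1 [ 250.89248176  -92.67832515 1129.62647332] 1129.6264733158814
pin 1 [ 250.89248176  -92.67832515 1129.62647332] 1129.6264733158814
pin 1 [ 250.89248176  -92.67832515 1129.62647332] 1129.6264733158814
pin 1 [ 250.89248176  -92.67832515 1129.62647332] 1129.6264733158814
pin 1 [ 250.89248176  -92.67832515 1129.62647332] 1129.6264733158814
pin 1 [ 250.89248176  -92.67832515 1129.62647332] 1129.6264733158814
pin 1 [ 250.89248176  -92.67832515 1129.62647332] 1129.6264733158814
pin 1 [ 250.89248176  -92.67832515 1129.62647332] 1129.6264733158814
pin 34 [449.10829277 -95.08915027  58.44437526] 71.17728376505897
pin 1 [ 250.89248176  -92.67832515 1129.62647332] 1129.6264733158814
pin 1 [ 250.89248176  -92.67832515 1129.62647332] 1129.6264733158814
pin 1 [ 250.89248176  -92.67832515 1129.62647332] 1129.6264733158814
pin 1 [ 250.89248176  -92.67832515 1129.62647332] 1129.6264733158814
pin 1 [ 250.89248176  -92.67832515 1129.62647332] 1129.6264733158814
```

View pics/crop.png

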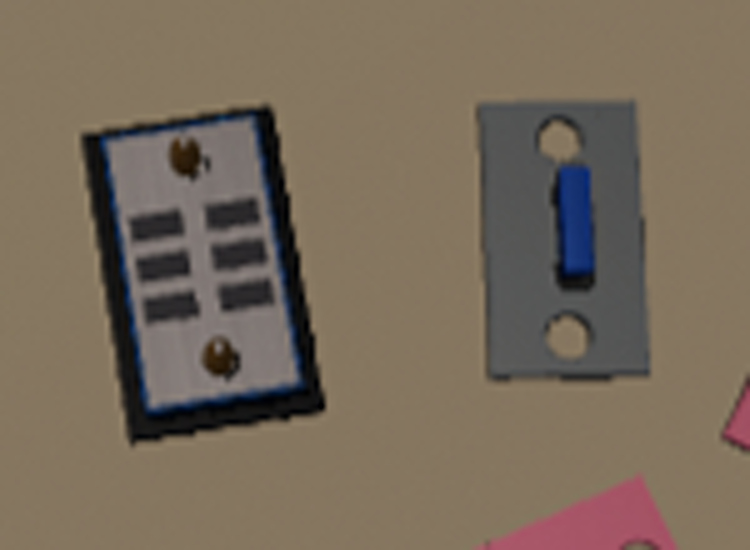

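The crop confirms a grey plate with a blue grip, next to the mould with its two pins. Next I refine the plate and mould poses.

```bash
python3 - <<'E'
from h import *
f=np.load("pics/top0.npz");p,d=f["p"],f["d"];P=pts("top",p,d);Z=P[...,2]
hsv=cv2.cvtColor(p,cv2.COLOR_RGB2HSV)
# plate by colour (grey-blue vs tan)
c=p[160:235,325,:];print(p[185,343],p[185,325],hsv[185,343],hsv[185,325])
sub=np.zeros(Z.shape,bool);sub[162:232,328:376]=1
m=(sub&(hsv[...,0]>75)).astype(np.uint8)
n,l,st,ce=cv2.connectedComponentsWithStats(m);k=1+np.argmax(st[1:,4]);mm=(l==k)
cs,_=cv2.findContours(mm.astype(np.uint8),cv2.RETR_CCOMP,cv2.CHAIN_APPROX_NONE)
for q in cs:
    if len(q)<12: continue
    w=np.array([onplane("top",a,10)[:2] for a in q[:,0].astype(float)],np.float32);print(len(q),cv2.minAreaRect(w),w.mean(0))
i=manip.camera_info("top")
# grip by blue
b=(sub&(hsv[...,0]>105)&(hsv[...,1]>150)).astype(np.uint8)
cs,_=cv2.findContours(b,cv2.RETR_EXTERNAL,cv2.CHAIN_APPROX_NONE)
q=max(cs,key=len);w=np.array([onplane("top",a,50)[:2] for a in q[:,0].astype(float)],np.float32);print("grip",cv2.minAreaRect(w))
E
```

```text
[85 85 84] [134 118  96] [30  3 85] [ 17  72 134]
152 ((562.4461669921875, -278.3044738769531), (66.59879302978516, 80.27281188964844), 0.9161768555641174) [ 577.1369 -278.6459]
grip ((522.1187744140625, -277.4617614746094), (58.300323486328125, 16.409910202026367), 2.3218820095062256)
```

Request:
play_rows(
  commands=[
    {"x": -0.037,"y": -0.038,"grip": 1},
    {"x": -0.037,"y": -0.038},
    {"x": -0.037,"y": -0.038},
    {"x": -0.037,"y": -0.038},
    {"x": -0.037,"y": -0.038},
    {"x": -0.037,"y": -0.038},
    {"x": -0.037,"y": -0.038},
    {"x": -0.037,"y": -0.038},
    {"x": -0.037,"y": -0.038},
    {"x": -0.037,"y": -0.038},
    {"x": -0.037,"y": -0.038},
    {"x": -0.037,"y": -0.038},
    {"x": -0.037,"y": -0.038},
    {"x": -0.037,"y": -0.038},
    {"x": -0.037,"y": -0.038},
    {"x": -0.037,"y": -0.038},
  ],
)

```text
$.commands[0]: bad value
```

Request:
play_rows(
  commands=[
    {"x": -0.037,"y": -0.038,"z": 0.0,"wx": 0.0,"wy": 0.0,"wz": 0.0,"grip": 1.0},
  ],
)

```text
clock: 0.22
eef_pos: [223.2, 462.4, 204.5]
eef_rot: [-3.14, -0.0, 2.765]
wrist_force: [1.5, -0.0, 0.1]
finger_gap: 94.1
```

Request:
play_rows(
  commands=[
    {"x": -0.037,"y": -0.038,"z": 0,"wx": 0,"wy": 0,"wz": 0,"grip": 1},
    {"x": -0.037,"y": -0.038,"z": 0,"wx": 0,"wy": 0,"wz": 0,"grip": 1},
    {"x": -0.037,"y": -0.038,"z": 0,"wx": 0,"wy": 0,"wz": 0,"grip": 1},
    {"x": -0.037,"y": -0.038,"z": 0,"wx": 0,"wy": 0,"wz": 0,"grip": 1},
    {"x": -0.037,"y": -0.038,"z": 0,"wx": 0,"wy": 0,"wz": 0,"grip": 1},
    {"x": -0.037,"y": -0.038,"z": 0,"wx": 0,"wy": 0,"wz": 0,"grip": 1},
    {"x": -0.037,"y": -0.038,"z": 0,"wx": 0,"wy": 0,"wz": 0,"grip": 1},
    {"x": -0.037,"y": -0.038,"z": 0,"wx": 0,"wy": 0,"wz": 0,"grip": 1},
    {"x": -0.037,"y": -0.038,"z": 0,"wx": 0,"wy": 0,"wz": 0,"grip": 1},
    {"x": -0.037,"y": -0.038,"z": 0,"wx": 0,"wy": 0,"wz": 0,"grip": 1},
    {"x": -0.037,"y": -0.038,"z": 0,"wx": 0,"wy": 0,"wz": 0,"grip": 1},
    {"x": -0.037,"y": -0.038,"z": 0,"wx": 0,"wy": 0,"wz": 0,"grip": 1},
    {"x": -0.037,"y": -0.038,"z": 0,"wx": 0,"wy": 0,"wz": 0,"grip": 1},
    {"x": -0.037,"y": -0.038,"z": 0,"wx": 0,"wy": 0,"wz": 0,"grip": 1},
    {"x": -0.037,"y": -0.038,"z": 0,"wx": 0,"wy": 0,"wz": 0,"grip": 1},
  ],
)

```text
clock: 2.1
eef_pos: [528.9, -274.5, 205.1]
eef_rot: [3.142, -0.0, 2.763]
wrist_force: [0.3, 0.9, 0.7]
finger_gap: 94.1
```

```bash
python3 - <<'E'
from h import *
f=np.load("pics/top0.npz");p=f["p"].astype(int)
# plate: low saturation vs tan: r-b small
m=np.zeros(p.shape[:2],np.uint8);s=(p[...,0]-p[...,2]<18);m[163:232,330:376]=s[163:232,330:376]
n,l,st,ce=cv2.connectedComponentsWithStats(m);mm=(l==1+np.argmax(st[1:,4])).astype(np.uint8)
cs,_=cv2.findContours(mm,cv2.RETR_CCOMP,cv2.CHAIN_APPROX_NONE)
for q in cs:
    if len(q)<12: continue
    w=np.array([onplane("top",a,10)[:2] for a in q[:,0].astype(float)],np.float32);print(len(q),cv2.minAreaRect(w),w.mean(0))
E
```

```text
169 ((523.2938232421875, -278.22491455078125), (150.9471893310547, 85.2229232788086), 1.4899773597717285) [ 522.4546  -278.29703]
26 ((469.46295166015625, -279.4046325683594), (26.016447067260742, 22.981708526611328), 44.47418975830078) [ 469.3628 -279.5806]
26 ((577.5223999023438, -277.30023193359375), (24.18714141845703, 25.292634963989258), 89.13496398925781) [ 576.4768 -277.2731]
```

Request:
play_rows(
  commands=[
    {"x": 0,"y": 0,"z": 0,"wx": 0,"wy": 0,"wz": 10.45,"grip": 1},
    {"x": 0,"y": 0,"z": 0,"wx": 0,"wy": 0,"wz": 10.45,"grip": 1},
    {"x": 0,"y": 0,"z": 0,"wx": 0,"wy": 0,"wz": 10.45,"grip": 1},
    {"x": 0,"y": 0,"z": 0,"wx": 0,"wy": 0,"wz": 10.45,"grip": 1},
    {"x": 0,"y": 0,"z": 0,"wx": 0,"wy": 0,"wz": 10.45,"grip": 1},
    {"x": 0,"y": 0,"z": 0,"wx": 0,"wy": 0,"wz": 10.45,"grip": 1},
    {"x": 0,"y": 0,"z": 0,"wx": 0,"wy": 0,"wz": 10.45,"grip": 1},
    {"x": 0,"y": 0,"z": 0,"wx": 0,"wy": 0,"wz": 10.45,"grip": 1},
    {"x": 0,"y": 0,"z": 0,"wx": 0,"wy": 0,"wz": 10.45,"grip": 1},
    {"x": 0,"y": 0,"z": 0,"wx": 0,"wy": 0,"wz": 10.45,"grip": 1},
    {"x": 0,"y": 0,"z": 0,"wx": 0,"wy": 0,"wz": 10.45,"grip": 1},
    {"x": 0,"y": 0,"z": 0,"wx": 0,"wy": 0,"wz": 10.45,"grip": 1},
    {"x": 0,"y": 0,"z": 0,"wx": 0,"wy": 0,"wz": 10.45,"grip": 1},
    {"x": 0,"y": 0,"z": 0,"wx": 0,"wy": 0,"wz": 10.45,"grip": 1},
    {"x": 0,"y": 0,"z": 0,"wx": 0,"wy": 0,"wz": 10.45,"grip": 1},
    {"x": 0,"y": 0,"z": 0,"wx": 0,"wy": 0,"wz": 0,"grip": 1},
  ],
)

```text
clock: 4.1
eef_pos: [528.5, -272.8, 205.1]
eef_rot: [-3.141, 0.001, 0.028]
wrist_force: [0.3, 0.2, -0.3]
finger_gap: 94.2
```

```bash
cat >> h.py <<'E'
from scipy.spatial.transform import Rotation as Rot
def wpose(s):
    i=manip.camera_info("wrist");T=np.eye(4);T[:3,:3]=Rot.from_euler("xyz",s["eef_rot"]).as_matrix();T[:3,3]=s["eef_pos"]
    return T@i["tool_from_camera"],i["intrinsics"]
def wray(TK,uv,z):
    T,K=TK;a=(np.asarray(uv,float)-K[:2,2])/K[0,0];r=np.hypot(*a);dr=np.array([np.sin(r)*a[0]/r,-np.sin(r)*a[1]/r,-np.cos(r)])
    w=T[:3,:3]@dr;return T[:3,3]+w*(z-T[2,3])/w[2]
def wproj(TK,P):
    T,K=TK;c=np.linalg.inv(T)@np.append(P,1);h=np.hypot(c[0],c[1]);t=np.arctan2(h,-c[2])
    return K[:2,2]+K[0,0]*t*np.array([c[0],-c[1]])/h
E
python3 - <<'E'
from h import *
s=manip.read_state();p,d=manip.camera("wrist");print(s["clock"],s["eef_pos"],s["eef_rot"],s["joints"])
cv2.imwrite("pics/w1.png",p[:,:,::-1]);np.savez("pics/w1.npz",p=p,d=d,pos=s["eef_pos"],rot=s["eef_rot"])
TK=wpose(s);print(wproj(TK,[523.5,-278,50]),wproj(TK,[577,-277.2,10]),wproj(TK,[501.6,-85.7,30]))
E
```

```text
4.1 [ 528.48508221 -272.77655438  205.13475544] [-3.14129974e+00  5.17250361e-04  2.80919274e-02] [-5.38048133e-01  4.00738860e-01  1.38643685e+00 -3.09448452e-05
  1.35501060e+00  1.00466298e+00]
[281.57919085 205.07716155] [281.8830614  152.18452285] [122.29917504 215.39194665]
```

View pics/w1.png

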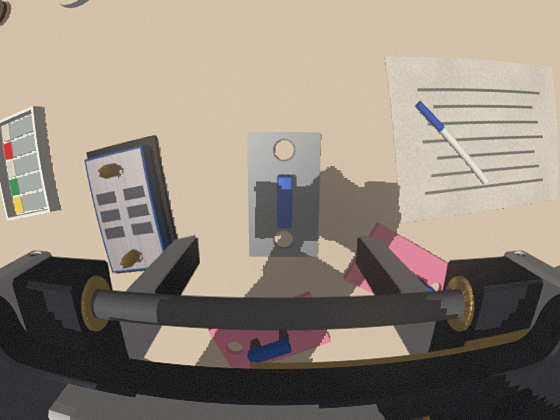

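The wrist image shows the grey plate at (285,195) with the blue grip at (285,203). The mould is at left, with its pins near (110,170) and (131,258).

```bash
python3 - <<'E'
from h import *
f=np.load("pics/w1.npz");p=f["p"];TK=wpose(dict(eef_pos=f["pos"],eef_rot=f["rot"]))
hsv=cv2.cvtColor(p,cv2.COLOR_RGB2HSV)
b=np.zeros(p.shape[:2],np.uint8);b[160:245,255:315]=((hsv[...,0]>105)&(hsv[...,0]<130)&(hsv[...,1]>140))[160:245,255:315]
cs,_=cv2.findContours(b,cv2.RETR_EXTERNAL,cv2.CHAIN_APPROX_NONE);q=max(cs,key=len)
w=np.array([wray(TK,a,50)[:2] for a in q[:,0]],np.float32);print("grip",cv2.minAreaRect(w),cv2.boundingRect(q))
pi=p.astype(int);m=np.zeros_like(b);m[125:260,240:325]=(pi[...,0]-pi[...,2]<15)[125:260,240:325]
cv2.imwrite("pics/m.png",m*255)
cv2.imwrite("pics/wc.png",cv2.resize(p[120:280,70:330,::-1],None,fx=3,fy=3,interpolation=cv2.INTER_CUBIC))
for uv in ([284,150],[284,239]): print(wray(TK,uv,10),wray(TK,uv,0))
for uv in ([249,133],[321,133],[321,256],[249,256]): print(wray(TK,uv,10))
E
```

```text
grip ((545.9586181640625, -281.9045715332031), (8.392684936523438, 8.315987586975098), 1.7564878463745117) (282, 180, 9, 9)
[ 579.58969346 -279.54644385   10.        ] [ 579.20264812 -279.75188181    0.        ]
[ 473.31189741 -282.97620299   10.        ] [ 470.08298896 -283.27335255    0.        ]
[ 598.22617637 -239.02417324   10.        ]
[ 600.86913012 -321.35255279   10.        ]
[ 452.29936227 -329.46741265   10.        ]
[ 449.95898633 -240.69870421   10.        ]
```

View pics/wc.png

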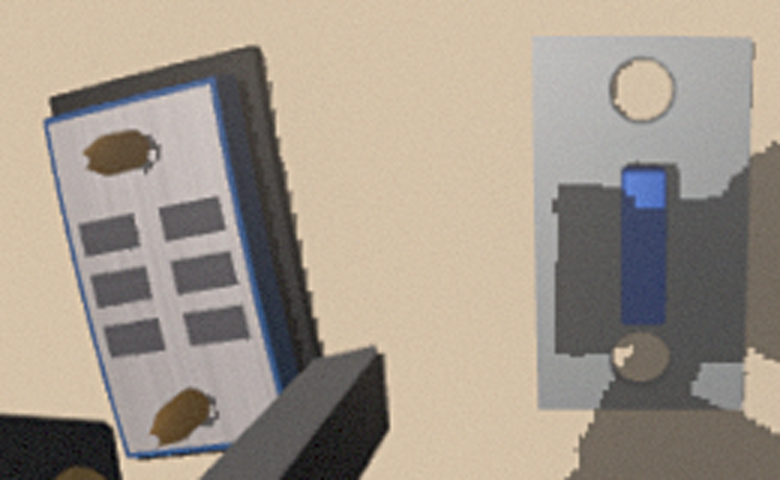

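```bash
python3 - <<'E'
from h import *
f=np.load("pics/w1.npz");p=f["p"];TK=wpose(dict(eef_pos=f["pos"],eef_rot=f["rot"]))
g=lambda x,y,z:wray(TK,[x/3+70-.33,y/3+120-.33],z)
print("W corners",g(46,121,30),g(215,78,30),g(129,458,30)); print("W mould ctr",(g(215,78,30)+g(129,458,30))/2)
print("grip W",[g(x,y,50)[:2].round(1) for x,y in((621,168),(666,168),(621,325),(666,325))])
print("holes W",g(642,90,10),g(641,357,10))
print("plate corners",[g(x,y,10)[:2].round(1) for x,y in((532,36),(754,37),(743,409),(538,409))])
# pin tips/bases
print("tips W",g(88,153,70),g(155,440,70))
f=np.load("pics/top0.npz");p,d=f["p"],f["d"]
cv2.imwrite("pics/tm.png",cv2.resize(p[165:243,250:310,::-1],None,fx=9,fy=7.6 and 9,interpolation=cv2.INTER_CUBIC)[:702])
E
```

```text
W corners [570.12609044 -35.41762577  30.        ] [ 584.91101081 -115.63364707   30.        ] [424.28622467 -61.5048766   30.        ]
W mould ctr [504.59861774 -88.56926184  30.        ]
grip W [array([ 554.4, -272. ]), array([ 554.9, -287.5]), array([ 498.3, -273.5]), array([ 498.8, -289.6])]
holes W [ 579.95798139 -279.1574664    10.        ] [ 473.70881717 -282.16135533   10.        ]
plate corners [array([ 599.7, -236.7]), array([ 602. , -321.3]), array([ 452.2, -324.9]), array([ 450. , -240.7])]
tips W [560.75370268 -80.47654898  70.        ] [452.13979691 -98.30400015  70.        ]
```

```bash
python3 - <<'E'
import cv2
a=cv2.imread("pics/tm.png");cv2.imwrite("pics/tm2.png",cv2.resize(a,(450,585)))
E
```

```text
(no output)
```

View pics/tm2.png

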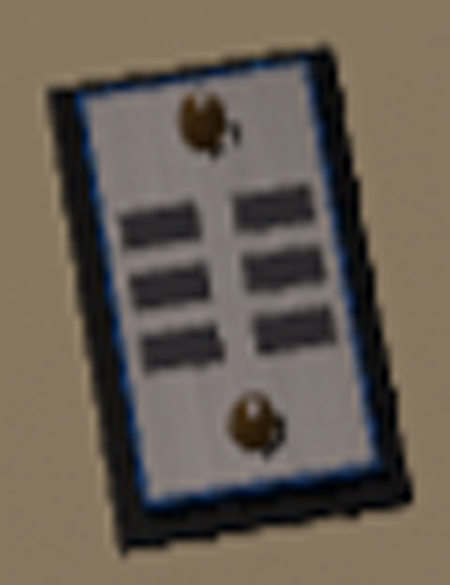

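Plate centre is about (525,-279.5) as the mean of the two cameras, which disagree by 3 mm. The mould is about (505,-87) with yaw about 10°. The sizes and the 108 mm hole spacing check out. Now I descend and grip.

Request:
play_rows(
  commands=[
    {"x": -0.0037,"y": 0.0066,"z": 0.03,"wx": 0,"wy": 0,"wz": 0,"grip": 1},
    {"x": 0,"y": 0,"z": 0.04,"wx": 0,"wy": 0,"wz": 0,"grip": 1},
    {"x": 0,"y": 0,"z": 0.04,"wx": 0,"wy": 0,"wz": 0,"grip": 0.6},
    {"x": 0,"y": 0,"z": 0.035,"wx": 0,"wy": 0,"wz": 0,"grip": 0.5},
    {"x": 0,"y": 0,"z": 0.025,"wx": 0,"wy": 0,"wz": 0,"grip": 0.45},
    {"x": 0,"y": 0,"z": 0.012,"wx": 0,"wy": 0,"wz": 0,"grip": 0.4},
    {"x": 0,"y": 0,"z": 0,"wx": 0,"wy": 0,"wz": 0,"grip": 0.4},
  ],
  squeeze=40,
)

```text
clock: 5.03
eef_pos: [524.9, -279.4, 23.2]
eef_rot: [-3.141, 0.001, 0.029]
wrist_force: [0.6, 0.5, -0.5]
finger_gap: 47.5
```

```bash
python3 - <<'E'
from h import *
s=manip.read_state();p,d=manip.camera("wrist");print(s["clock"],s["eef_pos"],s["eef_rot"],s["wrist_force"],s["finger_gap"])
cv2.imwrite("pics/w2.png",p[:,:,::-1])
E
```

```text
5.025 [ 524.93313112 -279.4487916    23.20664111] [-3.14117991e+00  6.74004304e-04  2.87849911e-02] [ 0.63001346  0.54153131 -0.51547817] 47.49687708396993
```

View pics/w2.png

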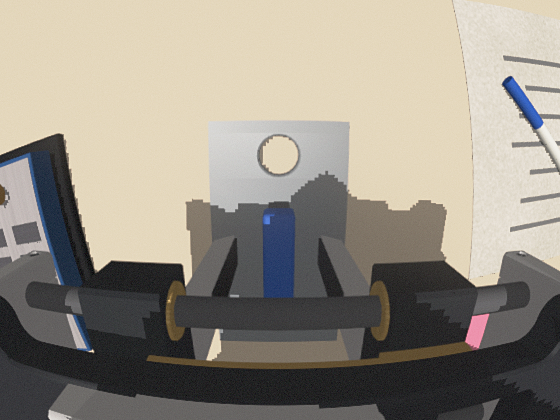

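The grip at (278,250) sits between the fingers, and the front hole is at (279,155). Closing now.

Request:
play_rows(
  commands=[
    {"x": 0,"y": 0,"z": 0,"wx": 0,"wy": 0,"wz": 0,"grip": 0.2},
    {"x": 0,"y": 0,"z": 0,"wx": 0,"wy": 0,"wz": 0,"grip": 0.1},
    {"x": 0,"y": 0,"z": 0,"wx": 0,"wy": 0,"wz": 0,"grip": 0},
    {"x": 0,"y": 0,"z": 0,"wx": 0,"wy": 0,"wz": 0,"grip": 0},
    {"x": 0,"y": 0,"z": 0,"wx": 0,"wy": 0,"wz": 0,"grip": 0},
  ],
  squeeze=45,
)

```text
clock: 5.7
eef_pos: [525.2, -279.7, 23.9]
eef_rot: [3.141, -0.001, 0.027]
wrist_force: [-1.0, -0.3, 5.1]
finger_gap: 15.8
```

```bash
python3 - <<'E'
from h import *
s=manip.read_state();p,d=manip.camera("wrist");print(s["clock"],s["eef_pos"],s["eef_rot"],s["wrist_force"],s["finger_gap"])
cv2.imwrite("pics/w3.png",p[:,:,::-1]);np.savez("pics/w3.npz",p=p,d=d,pos=s["eef_pos"],rot=s["eef_rot"])
E
```

```text
5.7 [ 525.24433704 -279.6580221    23.93870203] [ 3.14118755e+00 -5.23278298e-04  2.70399000e-02] [-0.99066001 -0.34222726  5.0575948 ] 15.789187423896314
```

View pics/w3.png

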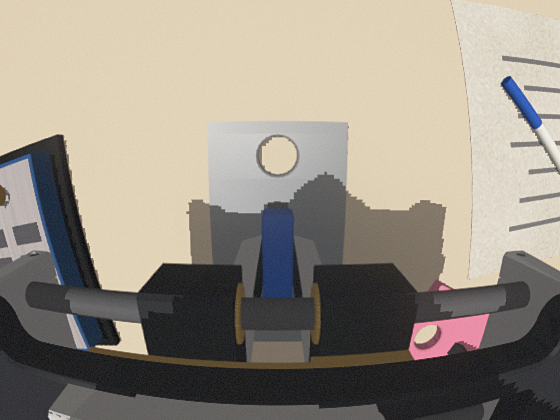

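Gripped, with a gap of 15.8 mm. Next I find the plate's position in the tool frame from the hole at (277,155) and the front corners at (209,122) and (348,122).

```bash
python3 - <<'E'
from h import *
f=np.load("pics/w3.npz");p=f["p"].astype(int);pos=f["pos"]
R=Rot.from_euler("xyz",f["rot"]).as_matrix();TK=wpose(dict(eef_pos=pos,eef_rot=f["rot"]))
m=np.zeros(p.shape[:2],np.uint8);m[128:182,250:305]=(p[...,0]-p[...,2]>22)[128:182,250:305]
n,l,st,ce=cv2.connectedComponentsWithStats(m);print(st,ce)
k=1+np.argmax(st[1:,4])
cs,_=cv2.findContours((l==k).astype(np.uint8),cv2.RETR_EXTERNAL,cv2.CHAIN_APPROX_NONE)
w=np.array([wray(TK,a,10)[:2] for a in cs[0][:,0]],np.float32);c=cv2.fitEllipse(w);print("hole",c)
t=lambda P:(R.T@(np.array(P)-pos)).round(1)
print("hole tool",t([*c[0],10]))
for uv in((209,122),(348,122)): print(t(wray(TK,uv,10)))
E
```

```text
[[     0      0    560    420 234090]
 [   259    137     38     38   1108]
 [   263    143      1      1      1]
 [   259    159      1      1      1]] [[279.50726216 209.75776411]
 [277.99909747 155.14711191]
 [263.         143.        ]
 [259.         159.        ]]
hole ((580.1763916015625, -279.3313903808594), (21.3681583404541, 22.157583236694336), 67.21871185302734)
hole tool [54.9  1.2 14. ]
[ 75.4 -39.9  14. ]
[75.5 42.8 14. ]
```

Request:
play_rows(
  commands=[
    {"x": 0,"y": 0,"z": -0.01,"wx": 0,"wy": 0,"wz": 0,"grip": 0},
    {"x": 0,"y": 0,"z": -0.03,"wx": 0,"wy": 0,"wz": 0,"grip": 0},
    {"x": 0,"y": 0,"z": -0.04,"wx": 0,"wy": 0,"wz": 0,"grip": 0},
    {"x": 0,"y": 0,"z": -0.02,"wx": 0,"wy": 0,"wz": 0,"grip": 0},
    {"x": -0.002,"y": -0.025,"z": 0,"wx": 0,"wy": 0,"wz": 0,"grip": 0},
    {"x": -0.003,"y": -0.0385,"z": 0,"wx": 0,"wy": 0,"wz": 0,"grip": 0},
    {"x": -0.003,"y": -0.0385,"z": 0,"wx": 0,"wy": 0,"wz": 0,"grip": 0},
    {"x": -0.003,"y": -0.0385,"z": 0,"wx": 0,"wy": 0,"wz": 0,"grip": 0},
    {"x": -0.003,"y": -0.0385,"z": 0,"wx": 0,"wy": 0,"wz": 0,"grip": 0},
    {"x": -0.001,"y": -0.0133,"z": 0,"wx": 0,"wy": 0,"wz": -4,"grip": 0},
    {"x": 0,"y": 0,"z": 0,"wx": 0,"wy": 0,"wz": -4.5,"grip": 0},
    {"x": 0,"y": 0,"z": 0,"wx": 0,"wy": 0,"wz": 0,"grip": 0},
    {"x": 0,"y": 0,"z": 0,"wx": 0,"wy": 0,"wz": 0,"grip": 0},
  ],
)

```text
clock: 7.38
eef_pos: [504.8, -87.8, 123.5]
eef_rot: [-3.142, 0.0, 0.173]
wrist_force: [-0.3, 0.3, -3.5]
finger_gap: 15.9
```

```bash
python3 - <<'E'
from h import *
s=manip.read_state();p,d=manip.camera("wrist");print(s["clock"],s["eef_pos"],s["eef_rot"],s["wrist_force"],s["finger_gap"])
cv2.imwrite("pics/w4.png",p[:,:,::-1]);np.savez("pics/w4.npz",p=p,d=d,pos=s["eef_pos"],rot=s["eef_rot"])
for n in("top","scene"):
    p,d=manip.camera(n);np.savez(f"pics/{n}4.npz",p=p,d=d)
    c=p[140:260,200:350] if n=="top" else p[160:290,200:350]
    cv2.imwrite(f"pics/{n}4.png",cv2.resize(c[:,:,::-1],None,fx=4,fy=4,interpolation=cv2.INTER_CUBIC))
E
```

```text
7.375 [504.78633677 -87.82972167 123.50864912] [-3.14152179e+00  1.52463811e-04  1.73331379e-01] [-0.27250415  0.30265201 -3.52463857] 15.860593147059628
```

View pics/w4.png

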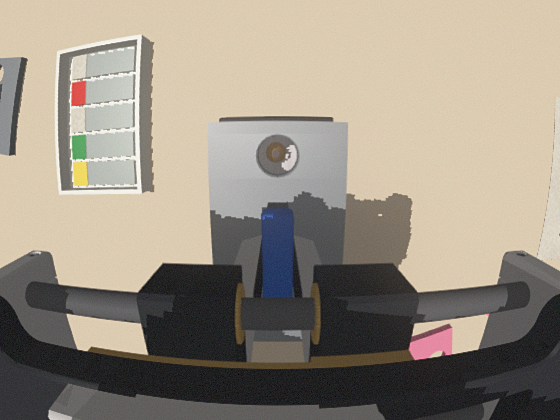

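View pics/top4.png

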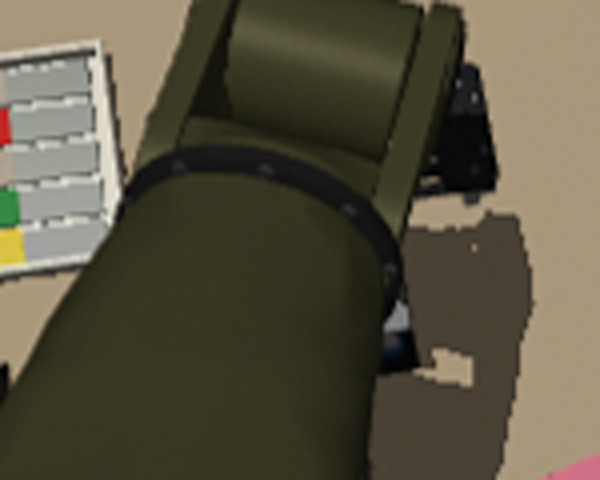

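View pics/scene4.png

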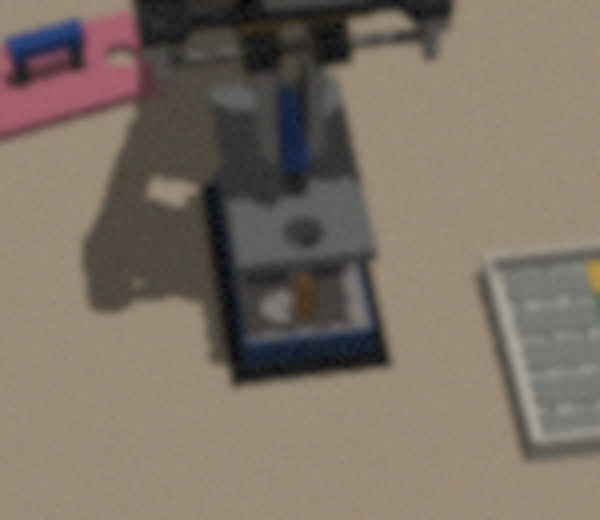

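The wrist view shows the front pin tip at (276,153) through the hole at (278,155), nearly centred. The foot's edge is parallel to the plate. I quantify it from a close crop.

```bash
python3 - <<'E'
from h import *
f=np.load("pics/w4.npz");p=f["p"]
cv2.imwrite("pics/w4c.png",cv2.resize(p[105:185,240:320,::-1],None,fx=7,fy=7,interpolation=cv2.INTER_CUBIC))
E
```

```text
(no output)
```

View pics/w4c.png

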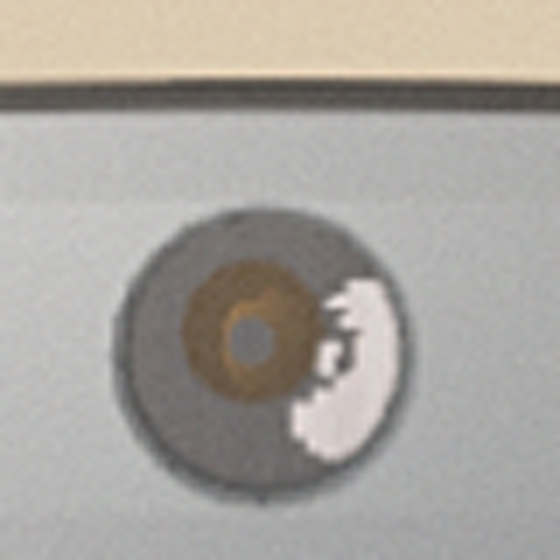

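```bash
python3 - <<'E'
from h import *
f=np.load("pics/w4.npz");pos=f["pos"];R=Rot.from_euler("xyz",f["rot"]).as_matrix();TK=wpose(dict(eef_pos=pos,eef_rot=f["rot"]))
t=lambda P:(R.T@(np.array(P)-pos)).round(2)
g=lambda x,y,z:t(wray(TK,[x/7+240-.43,y/7+105-.43],z))
print("hole",g(264,355,pos[2]-14)); print("tip",g(248,340,70)); print("body",g(250,332,52))
# foot far edges ends in full image
for uv in((221,118),(333,118)): print("foot",t(wray(TK,uv,10)))
for uv in((221,118),(333,118)): print("block30",t(wray(TK,uv,30)))
E
```

```text
hole [54.76  0.76 13.99]
tip [54.12 -0.9  53.5 ]
body [54.13 -0.82 71.5 ]
foot [ 83.68 -49.82 113.5 ]
foot [ 83.68  50.63 113.49]
block30 [ 82.43 -46.35  93.5 ]
block30 [82.42 47.23 93.49]
```

Request:
play_rows(
  commands=[
    {"x": -0.0006,"y": -0.0012,"z": 0.012,"wx": 0,"wy": 0,"wz": 0,"grip": 0},
    {"x": 0,"y": 0,"z": 0.01,"wx": 0,"wy": 0,"wz": 0,"grip": 0},
    {"x": 0,"y": 0,"z": 0,"wx": 0,"wy": 0,"wz": 0,"grip": 0},
  ],
)

```text
clock: 7.9
eef_pos: [503.5, -86.5, 100.2]
eef_rot: [-3.141, 0.002, 0.175]
wrist_force: [-0.9, 0.0, -2.0]
finger_gap: 15.8
```

```bash
python3 - <<'E'
from h import *
s=manip.read_state();p,d=manip.camera("wrist");print(s["clock"],s["eef_pos"],s["eef_rot"],s["wrist_force"],s["finger_gap"])
np.savez("pics/w5.npz",p=p,d=d,pos=s["eef_pos"],rot=s["eef_rot"])
cv2.imwrite("pics/w5c.png",cv2.resize(p[105:185,240:320,::-1],None,fx=7,fy=7,interpolation=cv2.INTER_CUBIC))
E
```

```text
7.9 [503.47085095 -86.4751966  100.21752321] [-3.14070752e+00  2.04729320e-03  1.75253948e-01] [-0.88444723  0.01307684 -2.00388703] 15.766088729187555
```

View pics/w5c.png

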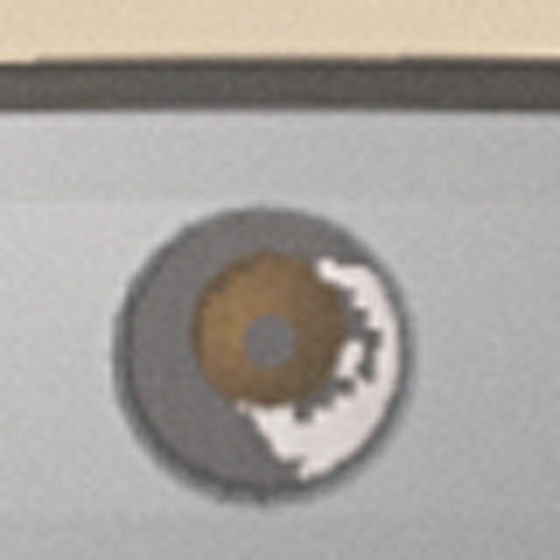

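```bash
python3 - <<'E'
from h import *
f=np.load("pics/w5.npz");pos=f["pos"];R=Rot.from_euler("xyz",f["rot"]).as_matrix();TK=wpose(dict(eef_pos=pos,eef_rot=f["rot"]))
t=lambda P:(R.T@(np.array(P)-pos)).round(2)
g=lambda x,y,z:t(wray(TK,[x/7+240-.43,y/7+105-.43],z))
print("hole",g(264,355,pos[2]-14)); print("tip",g(270,341,70)); print("body",g(270,329,52))
E
```

```text
hole [54.76  0.76 13.89]
tip [55.16  1.29 30.1 ]
body [55.48  1.32 48.1 ]
```

The pin is within 0.5 mm of the hole centre. I make a small correction and descend partway.

Request:
play_rows(
  commands=[
    {"x": 0.0004,"y": 0.0004,"z": 0.006,"wx": 0,"wy": 0,"wz": 0,"grip": 0},
    {"x": 0,"y": 0,"z": 0.006,"wx": 0,"wy": 0,"wz": 0,"grip": 0},
    {"x": 0,"y": 0,"z": 0.006,"wx": 0,"wy": 0,"wz": 0,"grip": 0},
    {"x": 0,"y": 0,"z": 0.004,"wx": 0,"wy": 0,"wz": 0,"grip": 0},
    {"x": 0,"y": 0,"z": 0,"wx": 0,"wy": 0,"wz": 0,"grip": 0},
  ],
)

```text
clock: 8.57
eef_pos: [504.4, -86.9, 79.2]
eef_rot: [-3.141, 0.0, 0.175]
wrist_force: [0.4, -0.7, -3.4]
finger_gap: 15.6
```

```bash
python3 - <<'E'
from h import *
s=manip.read_state();p,d=manip.camera("wrist");print(s["clock"],s["eef_pos"],s["eef_rot"],s["wrist_force"],s["moment"],s["finger_gap"])
cv2.imwrite("pics/w6c.png",cv2.resize(p[105:185,240:320,::-1],None,fx=7,fy=7,interpolation=cv2.INTER_CUBIC))
E
```

```text
8.575 [504.42611849 -86.92428408  79.15809751] [-3.14141079e+00  4.59356755e-04  1.75371222e-01] [ 0.40178324 -0.74754725 -3.38642137] [0.0251413  0.17605647 0.03188301] 15.560949975395152
```

View pics/w6c.png

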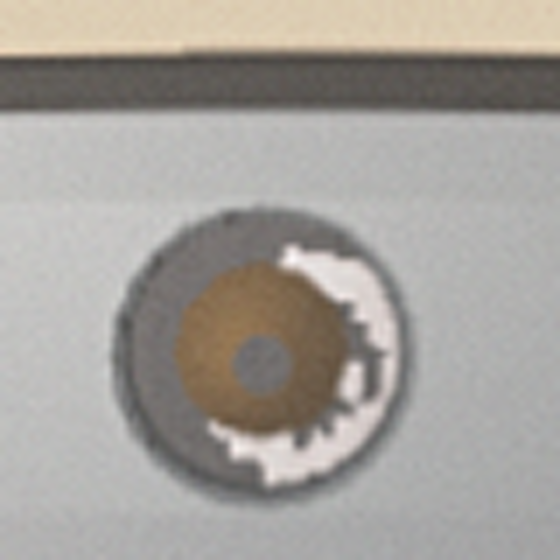

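The pin is centred at crop (262,350), against the hole at (264,355), with only the plate's weight on the wrist. I continue down.

Request:
play_rows(
  commands=[
    {"x": 0,"y": 0,"z": 0.005,"wx": 0,"wy": 0,"wz": 0,"grip": 0},
    {"x": 0,"y": 0,"z": 0.005,"wx": 0,"wy": 0,"wz": 0,"grip": 0},
    {"x": 0,"y": 0,"z": 0.005,"wx": 0,"wy": 0,"wz": 0,"grip": 0},
    {"x": 0,"y": 0,"z": 0.004,"wx": 0,"wy": 0,"wz": 0,"grip": 0},
    {"x": 0,"y": 0,"z": 0.002,"wx": 0,"wy": 0,"wz": 0,"grip": 0},
    {"x": 0,"y": 0,"z": 0,"wx": 0,"wy": 0,"wz": 0,"grip": 0},
  ],
)

```text
clock: 9.38
eef_pos: [504.5, -86.9, 58.4]
eef_rot: [-3.142, 0.0, 0.175]
wrist_force: [-0.2, -0.0, -4.2]
finger_gap: 15.9
```

Request:
play_rows(
  commands=[
    {"x": 0,"y": 0,"z": 0.002,"wx": 0,"wy": 0,"wz": 0,"grip": 0},
    {"x": 0,"y": 0,"z": 0.0015,"wx": 0,"wy": 0,"wz": 0,"grip": 0},
    {"x": 0,"y": 0,"z": 0.0005,"wx": 0,"wy": 0,"wz": 0,"grip": 0},
    {"x": 0,"y": 0,"z": 0,"wx": 0,"wy": 0,"wz": 0,"grip": 0},
    {"x": 0,"y": 0,"z": 0,"wx": 0,"wy": 0,"wz": 0,"grip": 0},
  ],
)

```text
clock: 10.0
eef_pos: [504.6, -86.9, 54.5]
eef_rot: [3.142, -0.0, 0.175]
wrist_force: [-0.1, -0.1, -3.0]
finger_gap: 15.6
```

Request:
play_rows(
  commands=[
    {"x": 0,"y": 0,"z": 0.0005,"wx": 0,"wy": 0,"wz": 0,"grip": 0},
    {"x": 0,"y": 0,"z": 0,"wx": 0,"wy": 0,"wz": 0,"grip": 0},
    {"x": 0,"y": 0,"z": 0.0005,"wx": 0,"wy": 0,"wz": 0,"grip": 0},
    {"x": 0,"y": 0,"z": 0,"wx": 0,"wy": 0,"wz": 0,"grip": 0},
  ],
)

```text
clock: 10.5
eef_pos: [504.6, -86.9, 53.9]
eef_rot: [3.141, -0.0, 0.175]
wrist_force: [-3.7, 1.3, 4.7]
finger_gap: 15.9
```

Request:
play_rows(
  commands=[
    {"x": 0,"y": 0,"z": 0.0005,"wx": 0,"wy": 0,"wz": 0,"grip": 0},
    {"x": 0,"y": 0,"z": 0,"wx": 0,"wy": 0,"wz": 0,"grip": 0},
    {"x": 0,"y": 0,"z": 0,"wx": 0,"wy": 0,"wz": 0,"grip": 0},
  ],
)

```text
clock: 10.88
eef_pos: [504.7, -87.0, 53.9]
eef_rot: [3.141, -0.0, 0.175]
wrist_force: [-7.1, 1.5, 12.3]
finger_gap: 15.6
```

```bash
python3 - <<'E'
from h import *
s=manip.read_state();print(s["clock"],s["eef_pos"],s["eef_rot"],s["wrist_force"],s["moment"],s["finger_gap"])
p,d=manip.camera("scene");np.savez("pics/s7.npz",p=p,d=d)
cv2.imwrite("pics/s7.png",cv2.resize(p[170:280,210:340,::-1],None,fx=5,fy=5,interpolation=cv2.INTER_CUBIC))
E
```

```text
10.875 [504.65410813 -86.9619338   53.94831018] [ 3.14136490e+00 -4.35264310e-04  1.75394346e-01] [-7.08657343  1.49500368 12.25289812] [0.25438527 1.38988645 0.02943693] 15.569041642567782
```

View pics/s7.png

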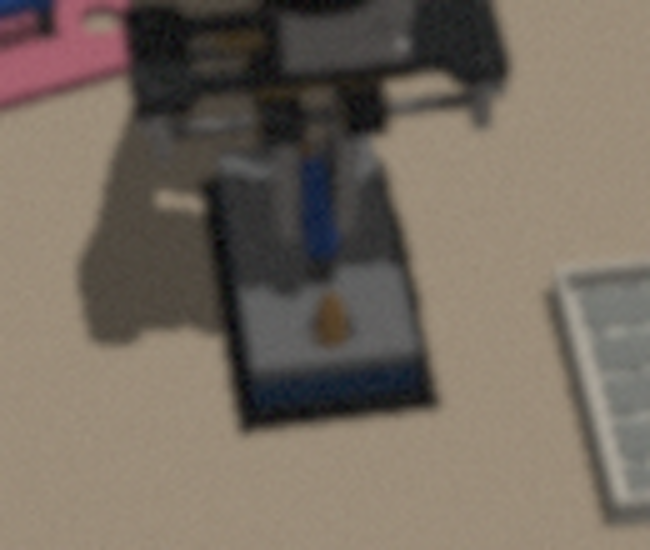

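The front pin protrudes through the plate at crop (330,320), and the plate lies flat on the block. TCP z is exactly 30 mm above the pick height and the mould pushes back with 12 N, so it is seated. I release and lift away.

Request:
play_rows(
  commands=[
    {"x": 0,"y": 0,"z": -0.0006,"wx": 0,"wy": 0,"wz": 0,"grip": 0},
    {"x": 0,"y": 0,"z": 0,"wx": 0,"wy": 0,"wz": 0,"grip": 0.4},
    {"x": 0,"y": 0,"z": 0,"wx": 0,"wy": 0,"wz": 0,"grip": 0.5},
    {"x": 0,"y": 0,"z": 0,"wx": 0,"wy": 0,"wz": 0,"grip": 0.5},
    {"x": 0,"y": 0,"z": 0,"wx": 0,"wy": 0,"wz": 0,"grip": 0.5},
  ],
)

```text
clock: 11.55
eef_pos: [504.6, -87.0, 53.5]
eef_rot: [3.142, -0.0, 0.175]
wrist_force: [0.2, 0.1, 0.5]
finger_gap: 46.2
```

Request:
play_rows(
  commands=[
    {"x": 0,"y": 0,"z": -0.02,"wx": 0,"wy": 0,"wz": 0,"grip": 0.5},
    {"x": 0,"y": 0,"z": -0.04,"wx": 0,"wy": 0,"wz": 0,"grip": 0.5},
    {"x": 0,"y": 0,"z": -0.05,"wx": 0,"wy": 0,"wz": 0,"grip": 0.5},
    {"x": 0,"y": 0,"z": -0.04,"wx": 0,"wy": 0,"wz": 0,"grip": 0.5},
    {"x": 0,"y": 0.05,"z": 0,"wx": 0,"wy": 0,"wz": 0,"grip": 0.5},
    {"x": 0,"y": 0.05,"z": 0,"wx": 0,"wy": 0,"wz": 0,"grip": 0.5},
    {"x": 0,"y": 0.05,"z": 0,"wx": 0,"wy": 0,"wz": 0,"grip": 0.5},
    {"x": 0,"y": 0.05,"z": 0,"wx": 0,"wy": 0,"wz": 0,"grip": 0.5},
    {"x": 0,"y": 0,"z": 0,"wx": 0,"wy": 0,"wz": 0,"grip": 0.5},
  ],
)

```text
clock: 12.68
eef_pos: [539.1, -286.5, 202.6]
eef_rot: [-3.141, 0.001, 0.172]
wrist_force: [-0.2, 0.6, -0.9]
finger_gap: 46.9
```

```bash
python3 - <<'E'
from h import *
s=manip.read_state();print(s["clock"],s["eef_pos"],s["wrist_force"])
p,d=manip.camera("top");P=pts("top",p,d)
cv2.imwrite("pics/t8.png",cv2.resize(p[150:260,210:350,::-1],None,fx=5,fy=5,interpolation=cv2.INTER_CUBIC))
sub=np.zeros(d.shape,bool);sub[165:245,250:310]=1
m=sub&(P[...,2]>36)&(P[...,2]<46);q=P[m];A=np.c_[q[:,:2]-q[:,:2].mean(0),np.ones(len(q))]
c=np.linalg.lstsq(A,q[:,2],rcond=None)[0];print("plate top plane slope,height",c,m.sum(),cv2.minAreaRect(q[:,:2].astype(np.float32)))
E
```

```text
12.675 [ 539.07380952 -286.49287908  202.61701674] [-0.24083183  0.60360243 -0.92220467]
plate top plane slope,height [-2.50106969e-03  1.09592534e-04  4.06455336e+01] 1244 ((505.04638671875, -85.32201385498047), (150.3039093017578, 83.81417846679688), 10.054834365844727)
```

View pics/t8.png

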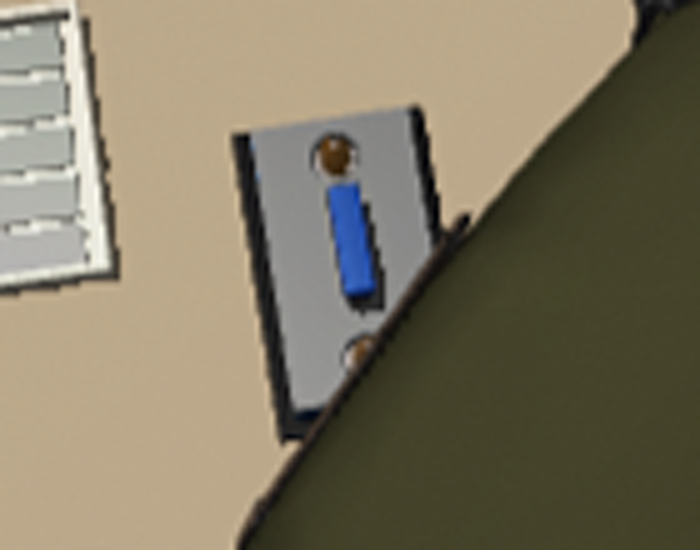

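The plate lies flat on the mould. Its top is at 40.6 mm, against 40 expected plus the 0.6 mm bench bias seen earlier, and its slope is at most 0.15°. Both pins show through the holes at crop (333,155) and (358,352). The arm is clear, so I hand in.

```bash
python3 -c "
from cell import manip
print(manip.sign_off())"
```

```text
the job is handed in; nothing more can be done
None
```

The blue mould is closed. I took the grey plate by its blue grip, lowered it level over both brass pins until it lay flat, and only then let go. I handed in at about 12.7 s.

**Seating:**
- At the end of the descent the tool was 30.0 mm above its pick height, with the mould pushing back at about 12 N before I released.
- Afterwards the top camera put the plate's upper face at 40.6 mm. The expected height is 40 mm, and that camera read the bench 0.6 mm high.
- The measured slope was at most 0.15°, the plate's yaw was 10.05°, in line with the mould's, and both pins showed through the holes.

**Other objects:** I did not go near the orange-grip top or the pink look-alikes. I did not photograph them again at the end.

**Disagreements:**
- The top and wrist cameras differed by about 3 mm on where the plate and mould were. I settled this by sighting the front pin through its hole before lowering.
- The first move call was refused because its rows did not give every value, and nothing moved.

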